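Bench-test a treadle lock: uncover the keyway, key in, turn and hold

ROBOT

A 7-joint arm with a two-finger parallel gripper is mounted at the origin on the work surface. World frame = base frame: x ahead of the robot, y to its left, z up, the work surface at z = 0. Lengths are in m, angles in rad, forces in N, time in s.
With the tool pointing down it reaches from about 0.425 to 0.925 m from the base axis. Payload 6.8 kg.
Tool frame: the origin (TCP) lies on the centre line of the jaws, within the pads' length; the fingertips stand 14 mm ahead of it and the grasp point (between the pads) lies 5 mm behind it; z points along the fingers, y is the line along which they close (so a half turn about z gives the same grasp; the last joint's range is limited). The gripper opens to 85 mm and grips with 20 to 120 N. Pads are 22 mm wide; open, the fingers measure 114 mm over their backs; the gripper's body (76 mm by 85 mm) begins 54 mm behind the grasp point. The pads swing forward as they close: fully open they stand 13 mm farther back than shut.
Start: joints at [-1.344, 0.477, 0.022, 1.555, -0.011, 1.109, -0.083], TCP at [0.222, 0.638, 0.245] pointing down, gripper open.
Joint ranges: [-2.96, 2.96], [-0.34, 2.1], [-1.41, 1.46], [0.24, 2.44], [-1.37, 4.51], [0.17, 1.92], [-2.96, 2.96]. Speed limits (rad/s): [2.39, 2.39, 3.14, 3.14, 3.14, 3.14, 3.14].

INTERFACE

Orientations are given as a unit quaternion [w, x, y, z].
In Python, from station import bot gives the robot as it stands. The module is installed in compiled form; this text tells all that it offers.
- The arm moves only by the tool drive_tool, never from a script. Its argument "commands" is a list of rows, each an object with "hand": the opening, from 0 (shut) to 1 (fully open); "translation": the shift along the world's x, y, z in mm, a list of three; "angular": the turn, a rotation vector about the world's x, y, z in rad, a list of three. In form: [{"hand": hand, "translation": [tx, ty, tz], "angular": [ax, ay, az]}, ...]. A call has 1 to 12 rows; each row is the pose to reach, as a shift and turn from the pose commanded when the call began; what a row does not reach only later rows make up. A row lasts 1/8 s, in which the tool goes at most 62.5 mm and 10.7 degrees, less where a joint would pass 70% of its speed; a pose out of reach is approached as far as the arm can. A call with a gripper value outside its range is refused whole. The fingers move at their own pace and stop on an object; "force" is the grip in N (left out, the last holds). Time passes only in rows, so rows that repeat a pose let the fingers close. It gives the time, the measured TCP pose, the force, the opening and the grip force at its end, in the units of the state.
- bot.get_obs(): the state, without advancing time (a new reading comes with each control period).
- bot.read_camera(name): name is "scene" or "top" or "wrist"; returns the picture (480x640x3 uint8, red, green, blue); there is no depth.
- bot.camera_model(name): a dict with "fx", "fy", "cx", "cy" (pixels), "k1" (the pictures are not rectified: a ray, as slopes to the right and down, at radius r is drawn at 1 + k1 r^2 times it, then the intrinsics apply), "view" (4x4, takes a point from world to camera coordinates). Camera axes: x right, y up, looking along -z (the intrinsics and any distortion apply to the point x, -y, -z); pixel columns grow to the right and rows downward; lengths in m; the calibration is good to about 2 mm. A picture is of the moment at which its call begins: read the wrist's pose just before it. camera_model takes no time and is no camera call; for the wrist camera it gives the pose at the moment of the call.
- bot.hand_in(): hands the job in; it is judged then, once.
Trained networks look in the newest picture that a camera, given by its name, has taken for a name from the list of things; names that differ only in an ending like _2 or _b are one class to them, and where a whole thing is asked for, a point or a joint stands for the part that bears it (a point fixed in the world has none). Each returns a list of dicts, best first, with "score" (0 to 1); they miss things now and then, are a little off and sometimes report something else, mostly with a low value. They report only what shows in the picture. A call takes as long as a camera call. They do not tell look-alikes from the thing itself.
- bot.find_in(camera, query): "position" ([column, row] in pixels, amid what is visible of it).
- bot.outline_of(camera, query): "pixels" (480x640 bool, what is visible of it) and "position" ([column, row] in pixels, amid what is visible of it).
The state is a dict: "t": time; "q": joint angles; "joint_vel": joint speeds; "joint_torque": joint torques, N m; "eef_pos": TCP position; "tool_rot": TCP orientation; "contact_force": force on the tool from outside, world axes, zero at the start; "torque": the same for the moment, N m; "gripper_width": opening from 0.0 (shut) to 1.0 (fully open); "grasp_force": force on a finger pad.
Only numpy, scipy, OpenCV 4.12 (cv2) and the standard library are available. Lean on these libraries where they do the work, as an engineer would, in place of code of your own. Each camera call takes 0.05 s, during which the arm holds its last target. There are 200 camera calls.

TASK

Test the treadle lock on the bench: press its hinged treadle right down to the stop so that the dust cover swings off the keyway, then take the key with the square-cornered bow from the wooden key block and work it down past the sticky pins until it is fully home. Turn it clockwise a quarter turn to the stop and finish while still gripping the key and holding it turned against the lock's return spring, so that the bolt stays drawn. Leave the round-bowed key in the block and the other things on the bench where they are.

Things in the scene. Friction and masses are not known exactly. Their poses are not given: they have to be found in the camera images.
- lock: Treadle lock, fixed: grey steel housing 104 x 104 mm, flat top 58 mm above the bench, base plate 125 x 118 mm. Origin on the bench under the axis of the upright lock plug in the middle of the housing. x points to the lock's back (bolt sticks out there), -x to its front (treadle), z up. A steel horn of the treadle at (-26, 41) mm reaches 72 mm above the bench, 81 mm with the treadle down.
- treadle (a joint): Hinge angle of the treadle, rad: 0 up at rest, grows as the pad is pressed down, stop at 0.36. Sprung: about 5 N on the pad starts it, about 10 N holds it at the stop, released it comes back up. Hinge line along the lock's y, at x = -62 mm, 20 mm above the bench. Its full stroke swings the dust cover 1.4 to 1.5 rad open; the cover stays open when the treadle comes back.
- treadle_pad (a point): Middle of the top face of the treadle's ribbed steel pad, 46 mm long (along the lock's x) by 76 mm wide, 85 mm in front of the hinge line. At rest it is 51 mm above the bench and the pad slopes down towards the housing by 0.33 rad; at the stop this point is 21 mm above the bench and the pad is about level.
- cover (a joint): Swing angle of the steel dust cover, rad: 0 to 0.15 at the start, covering the keyway; above 1.1 it is well clear (to the lock's +y side). Friction keeps it where the treadle's horn has pushed it. Pivot on the housing top at (-40, 30) mm in the lock's frame; 4 mm thick, its top 65 mm above the bench; an upright pin on it, 14 mm from the pivot, reaches 88 mm above the bench.
- lock_mouth (a point): Middle of the brass plug's top face (39 mm diameter), 60 mm above the bench; turns with the plug. x along the key slot's long side (at rest the lock's x), z up. Slot 14.2 x 6.2 mm, 30 mm deep, its top 5 mm flared out 3 mm on each side. Two facing pairs of sprung pins stand 3 mm into it from its narrow ends, 11 and 19 mm down; to push the key past takes 5 to 10 N, less with a small wiggle in yaw.
- plug (a joint): Turn of the lock plug, rad: 0 at rest, grows clockwise seen from above, stop at 1.5 (a quarter turn). A spring of 0.03 N m at rest and 0.13 N m at the stop turns it back to 0 unless the key is held. The key has up to about 0.15 rad of play in the slot. Turning the plug draws the bolt at the lock's back 15 mm in.
- key: The key to use, upright, blade down in the key block. Origin: middle of the underside of its shoulder, which rests on the plug's face when fully home (then at lock_mouth). x width, y thickness, z up. Below: steel blade 13 x 5 mm, 26 long, last 10 mm tapered to 5 wide, fits either way round. Above: shoulder 28 x 8 x 8 mm, then black square-cornered bow 34 x 10 mm, from 8 to 38 mm up. About 50 g.
- round_key: The other key, not to be moved: the same but with a bigger, round bow of 46 mm diameter, 10 mm thick, up to 52 mm above its origin. It stands in the other slot of the key block.
- key_block: Wooden key block, fixed to the bench, 70 (x) x 124 (y) x 40 mm high, origin in the middle of its underside. Two slots 32 mm deep, 7.5 mm (x) by 15.5 mm (y), at y = +31 and -31 mm; which key is in which varies. A key standing in one has its origin 40 mm above the bench and its x along the block's y.
- canister: Red nylon zip-tie canister, 68 mm diameter, 121 mm high, upright, origin under its centre. Leave alone.
- level: Orange plastic level, 230 x 22 x 45 mm high, long side along its x, origin under its centre. Leave alone.
- pliers: Steel needle-nose pliers with dark grips lying flat, about 170 mm long along x, 55 mm wide, 14 mm high, origin at the pivot. Leave alone.
- ratchet: Chrome ratchet handle lying along its x, 200 mm long, 30 mm high, origin at mid-length. Leave alone.
- screwdriver: Screwdriver lying along its x, about 200 mm long, 30 mm high. Leave alone.
Not all that is in view belongs to the job. Leave any green or yellow look-alike of the key alone.

How it is judged:
By the outcome, as a careful person would: the job done as asked, in the order asked, and still so for the second after the job is handed in, while the arm keeps its last pose, push and grip.
It also fails if it takes over 58 s, if anything falls off the work surface, if the arm or the gripper's body presses on something with over 40 N, if the wrist force passes 120 N, or if a joint passes its speed limit or range.

## Working session

There is one attempt and no reset: what is moved stays moved. The work goes in short steps, Python scripts to look and compute and a tool call to move; the robot and the scene stay as the last step left them, time stands still between calls to the robot, and variables do not carry over. Pictures are saved under pics/ and viewed, at most 10 in all, crops included, and the job is handed in when it is done.

Besides the shell and the picture viewer there is one more tool, called as name([rows], argument=value, ...), one row to a line, values as JSON. drive_tool: Moves the arm, as the interface text tells. Its arguments: {"type":"object","properties":{"commands":{"type":"array","items":{"type":"object","properties":{"hand":{"type":"number"},"translation":{"type":"array","items":{"type":"number"}},"angular":{"type":"array","items":{"type":"number"}}}}},"force":{"type":"number"}},"required":["commands"]}

```bash
mkdir -p pics; cat > h.py <<'E'
import numpy as np, cv2
from station import bot
def project(m,P):
    P=np.atleast_2d(P); c=(m['view']@np.c_[P,np.ones(len(P))].T).T
    x=c[:,0]/-c[:,2]; y=-c[:,1]/-c[:,2]; s=1+m['k1']*(x*x+y*y)
    return np.c_[m['fx']*x*s+m['cx'], m['fy']*y*s+m['cy']]
def ray(m,uv):
    u=np.array([(uv[0]-m['cx'])/m['fx'],(uv[1]-m['cy'])/m['fy']]); d=u.copy()
    for _ in range(20): d=u/(1+m['k1']*(d@d))
    V=np.linalg.inv(m['view']); return V[:3,3], V[:3,:3]@np.array([d[0],-d[1],-1])
def onz(m,uv,z):
    o,d=ray(m,uv); return o+d*(z-o[2])/d[2]
E
python3 - <<'E'
from h import *
for c in ['top','scene']:
    m=bot.camera_model(c); m={k:np.array(v) if k=='view' else v for k,v in m.items()}
    im=bot.read_camera(c); cv2.imwrite(f'pics/{c}0.png',im[:,:,::-1])
    print(c,m['fx'],m['k1'],np.linalg.inv(m['view'])[:3,3].round(3))
    for n in ['lock','treadle_pad','cover','lock_mouth','key','round_key','key_block','canister','level','pliers']:
        r=bot.find_in(c,n)
        print(n,[(np.round(x['position']),round(x['score'],2),onz(m,x['position'],.05).round(3)) for x in r[:3]])
print(bot.get_obs())
E
```

```text
top 502.7954046408948 -0.1192532648672752 [ 0.441 -0.028  1.159]
lock [(array([372., 184.]), 0.68, array([ 0.736, -0.133,  0.05 ])), (array([234., 234.]), 0.56, array([0.617, 0.176, 0.05 ]))]
treadle_pad []
cover [(array([236., 222.]), 0.83, array([0.644, 0.172, 0.05 ])), (array([141., 237.]), 0.63, array([0.608, 0.39 , 0.05 ]))]
lock_mouth []
key [(array([233., 224.]), 0.7, array([0.641, 0.179, 0.05 ])), (array([345., 249.]), 0.68, array([ 0.587, -0.073,  0.05 ])), (array([389., 266.]), 0.55, array([ 0.549, -0.171,  0.05 ]))]
round_key [(array([218., 273.]), 0.72, array([0.529, 0.208, 0.05 ]))]
key_block [(array([399., 271.]), 0.65, array([ 0.54 , -0.193,  0.05 ]))]
canister [(array([371., 187.]), 0.55, array([ 0.729, -0.132,  0.05 ]))]
level [(array([262., 168.]), 0.69, array([0.772, 0.117, 0.05 ]))]
pliers [(array([166., 347.]), 0.72, array([0.364, 0.32 , 0.05 ]))]
scene 522.0977091961264 -0.1301608076200772 [ 1.136 -0.67   0.773]
lock [(array([373., 209.]), 0.97, array([0.641, 0.145, 0.05 ]))]
treadle_pad [(array([348., 184.]), 0.6, array([0.535, 0.19 , 0.05 ]))]
cover [(array([3
[... 685 characters left out ...]
rray([-1.34410505,  0.47699381,  0.02241041,  1.55540873, -0.01153931,
        1.10925606, -0.08310043]), 'joint_vel': array([-0.00053994, -0.00080223, -0.00072518, -0.00134996, -0.00029633,
        0.00024487,  0.00278289]), 'joint_torque': array([-7.75561184e-04, -5.96337783e+01,  1.60619214e+00, -2.81540412e+01,
        1.24462941e-02,  1.52653840e-03, -7.67141699e-06]), 'eef_pos': array([0.22178318, 0.63755075, 0.24530856]), 'tool_rot': array([-1.92896374e-05,  1.66638807e-01,  9.86018005e-01,  3.31437880e-05]), 'contact_force': array([ 0.88590645, -0.20079914, -0.08946683]), 'torque': array([-0.02385547,  0.00718772,  0.05511322]), 'grasp_force': 0.0, 'gripper_width': 1.004065542352485}
```

View pics/top0.png

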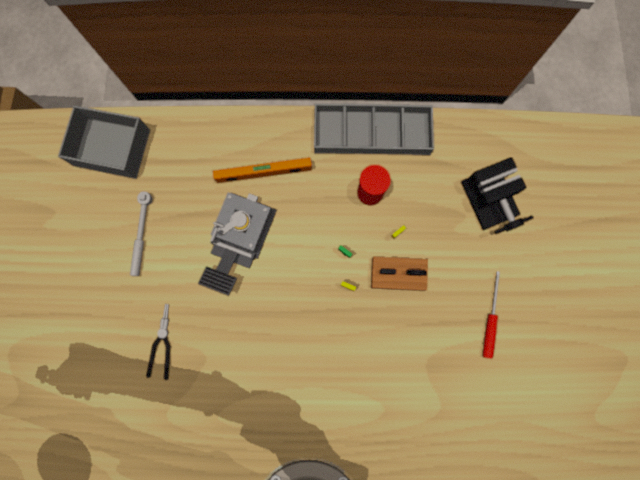

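View pics/scene0.png

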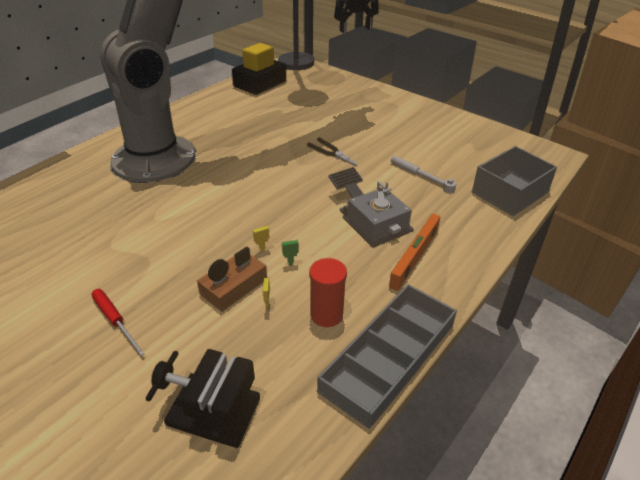

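The top view shows the lock at about (243,228) with its treadle pad at (217,280). The key block is at (400,274), with the square key in the left slot (388,271) and the round key at right (416,272). The green and yellow look-alikes stand beside it. Next, a rough fit and the wrist camera geometry.

```bash
python3 - <<'E'
from h import *
from scipy.spatial.transform import Rotation as R
m=bot.camera_model('top')
for n,uv,z in [('pad',(217,280),.051),('plug',(243,222),.06),('blk',(400,274),.04),('sq',(388,271),.07),('rd',(416,272),.08),('blkTL',(372,258),.04),('blkTR',(428,258),.04),('blkBL',(372,289),.04)]:
    print(n,onz(m,uv,z).round(4))
o=bot.get_obs(); w=bot.camera_model('wrist'); C=np.linalg.inv(w['view'])
q=o['tool_rot']; Rt=R.from_quat(np.r_[q[1:],q[0]]).as_matrix()
print(Rt.round(3)); print('cam in tool',(Rt.T@(C[:3,3]-o['eef_pos'])).round(4)); print((Rt.T@C[:3,:3]).round(3), w['fx'],w['k1'])
im=cv2.imread('pics/top0.png'); 
a=cv2.resize(im[180:310,180:290],None,fx=4.5,fy=4.5,interpolation=2)[:,:480]
cv2.imwrite('pics/c1.png',a)
E
```

```text
pad [0.5135 0.2101 0.051 ]
plug [0.6432 0.155  0.06  ]
blk [ 0.5333 -0.1969  0.04  ]
sq [ 0.5371 -0.1662  0.07  ]
rd [ 0.5347 -0.2256  0.08  ]
blkTL [ 0.5685 -0.1342  0.04  ]
blkTR [ 0.57   -0.2605  0.04  ]
blkBL [ 0.4991 -0.1342  0.04  ]
[[-0.944  0.329 -0.   ]
 [ 0.329  0.944  0.   ]
 [ 0.     0.    -1.   ]]
cam in tool [ 0.0772  0.0004 -0.1285]
[[-0.001  0.953  0.303]
 [ 1.     0.001 -0.   ]
 [-0.001  0.303 -0.953]] 365.20911377197524 -0.07141526765294995
```

View pics/c1.png

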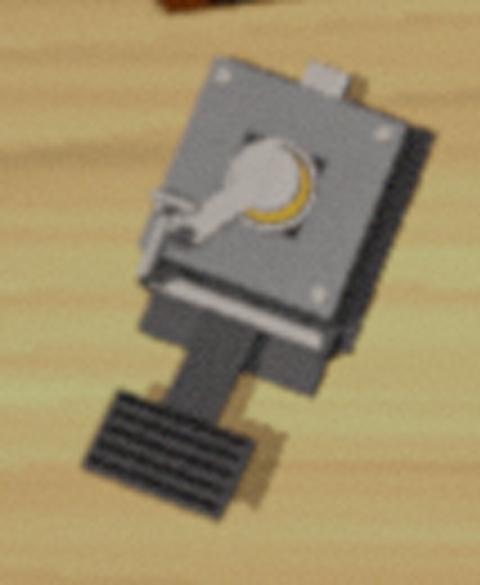

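The crop shows the lock's housing turned by about -0.33 rad, and the cover still over the plug at crop (270,185). The pad is at crop (168,455), which is top pixel (217,281). The tool yaw already lines up with the lock. I'll move above the pad and look with the wrist camera.

drive_tool([
  {"hand": 0, "translation": [281, -430, 0], "angular": [0, 0, 0]},
  {"hand": 0, "translation": [281, -430, 0], "angular": [0, 0, 0]},
  {"hand": 0, "translation": [281, -430, 0], "angular": [0, 0, 0]},
  {"hand": 0, "translation": [281, -430, 0], "angular": [0, 0, 0]},
  {"hand": 0, "translation": [281, -430, 0], "angular": [0, 0, 0]},
  {"hand": 0, "translation": [281, -430, 0], "angular": [0, 0, 0]},
  {"hand": 0, "translation": [281, -430, 0], "angular": [0, 0, 0]},
  {"hand": 0, "translation": [281, -430, 0], "angular": [0, 0, 0]},
  {"hand": 0, "translation": [281, -430, 0], "angular": [0, 0, 0]},
  {"hand": 0, "translation": [281, -430, 0], "angular": [0, 0, 0]},
  {"hand": 0, "translation": [281, -430, 0], "angular": [0, 0, 0]},
])

```text
t: 2.48
eef_pos: [0.5018, 0.2096, 0.2452]
tool_rot: [-0.0, 0.165, 0.986, 0.0]
contact_force: [-0.2, 0.8, 0.3]
gripper_width: 0.002
grasp_force: 0.0
```

```bash
python3 - <<'E'
from h import *
o=bot.get_obs(); m=bot.camera_model('wrist'); im=bot.read_camera('wrist')
import pickle; pickle.dump((m,o,im),open('w1.pkl','wb'))
print(o['eef_pos'],o['contact_force'],o['gripper_width'])
for n in ['lock','treadle_pad','cover']:
    print(n,[(np.round(x['position']),round(x['score'],2),onz(m,x['position'],.058).round(3)) for x in bot.find_in('wrist',n)[:3]])
# predicted overlay with guess
def draw(x,y,a):
    c,s=np.cos(a),np.sin(a)
    L=lambda p:np.array([x+c*p[0]-s*p[1],y+s*p[0]+c*p[1],p[2]])
    v=im[:,:,::-1].copy()
    for P in [[(-.052,-.052,.058),(.052,-.052,.058),(.052,.052,.058),(-.052,.052,.058)],
      [( -.147+i*.023*np.cos(.33),j*.038,.051-i*.023*np.sin(.33)) for i,j in((-1,-1),(1,-1),(1,1),(-1,1))]]:
        cv2.polylines(v,[project(m,np.array([L(p) for p in P])).round().astype(int)],True,(0,255,0),1)
    return v
cv2.imwrite('pics/w1.png',draw(.6405,.158,-.334))
E
```

```text
[0.5017911  0.20963306 0.2452186 ] [-0.16971226  0.78450138  0.29267139] 0.002159759359599043
lock [(array([332., 268.]), 0.83, array([0.551, 0.199, 0.058]))]
treadle_pad [(array([333., 239.]), 0.95, array([0.524, 0.208, 0.058]))]
cover [(array([427.,  45.]), 0.72, array([0.396, 0.331, 0.058])), (array([373., 342.]), 0.38, array([0.64 , 0.212, 0.058]))]
```

View pics/w1.png

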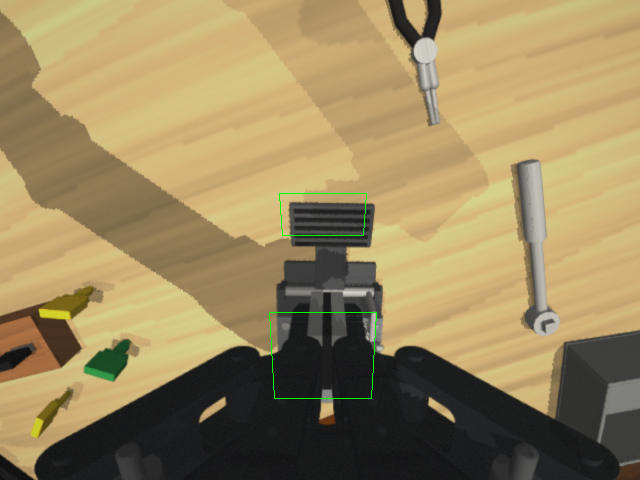

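The wrist view shows the pad with corners at about (292,203), (375,205), (371,246) and (291,243), some 10 px off my guess. The fingers hide the plug. I'll correct the position and press.

```bash
python3 - <<'E'
from h import *
import pickle; m,o,im=pickle.load(open('w1.pkl','rb'))
f,h=.051+.0075,.051-.0075
A=[onz(m,u,z) for u,z in [((292,203),f),((375,205),f),((371,246),h),((291,243),h)]]
A=np.array(A); c=A.mean(0); print(A.round(4),c.round(4))
d=A[1]-A[0]+A[2]-A[3]; print('yaw',np.arctan2(-d[0],d[1])); a=-.334
print('lock',c[:2]+.147*np.array([np.cos(a),np.sin(a)]))
E
```

```text
[[0.4811 0.1852 0.0585]
 [0.5067 0.2536 0.0585]
 [0.5473 0.2393 0.0435]
 [0.5195 0.1683 0.0435]] [0.5137 0.2116 0.051 ]
yaw -0.3652853924519294
lock [0.65254131 0.16341402]
```

drive_tool([
  {"hand": 0, "translation": [10, 1, -60], "angular": [0, 0, 0]},
  {"hand": 0, "translation": [10, 1, -120], "angular": [0, 0, 0]},
  {"hand": 0, "translation": [10, 1, -165], "angular": [0, 0, 0]},
  {"hand": 0, "translation": [10, 1, -180], "angular": [0, 0, 0]},
  {"hand": 0, "translation": [10, 1, -190], "angular": [0, 0, 0]},
  {"hand": 0, "translation": [10, 1, -198], "angular": [0, 0, 0]},
  {"hand": 0, "translation": [10, 1, -204], "angular": [0, 0, 0]},
  {"hand": 0, "translation": [10, 1, -208], "angular": [0, 0, 0]},
  {"hand": 0, "translation": [10, 1, -208], "angular": [0, 0, 0]},
])

```text
t: 3.8
eef_pos: [0.5109, 0.21, 0.0384]
tool_rot: [-0.002, 0.166, 0.986, 0.0]
contact_force: [-8.7, 0.6, 9.7]
gripper_width: -0.001
grasp_force: 4.7
```

drive_tool([
  {"hand": 0, "translation": [0, 0, -3], "angular": [0, 0, 0]},
  {"hand": 0, "translation": [0, 0, -5], "angular": [0, 0, 0]},
  {"hand": 0, "translation": [0, 0, -6], "angular": [0, 0, 0]},
  {"hand": 0, "translation": [0, 0, -6], "angular": [0, 0, 0]},
])

```text
t: 4.3
eef_pos: [0.5111, 0.2102, 0.0351]
tool_rot: [-0.002, 0.166, 0.986, 0.001]
contact_force: [-16.3, -2.5, 36.7]
gripper_width: -0.002
grasp_force: 18.9
```

The force rose to 37 N at TCP z 35 mm, so the treadle is on its stop. I'll lift and look at the lock.

drive_tool([
  {"hand": 0, "translation": [0, 0, 50], "angular": [0, 0, 0]},
  {"hand": 0, "translation": [0, 0, 110], "angular": [0, 0, 0]},
  {"hand": 0, "translation": [30, -10, 165], "angular": [0, 0, 0]},
  {"hand": 0, "translation": [75, -25, 216], "angular": [0, 0, 0]},
  {"hand": 0, "translation": [124, -46, 216], "angular": [0, 0, 0]},
  {"hand": 0, "translation": [124, -46, 216], "angular": [0, 0, 0]},
  {"hand": 0, "translation": [124, -46, 216], "angular": [0, 0, 0]},
])

```text
t: 5.18
eef_pos: [0.6364, 0.1631, 0.2477]
tool_rot: [-0.0, 0.166, 0.986, 0.0]
contact_force: [0.1, -0.4, -0.3]
gripper_width: 0.002
grasp_force: 0.0
```

```bash
python3 - <<'E'
from h import *
o=bot.get_obs(); m=bot.camera_model('wrist'); im=bot.read_camera('wrist')
import pickle; pickle.dump((m,o,im),open('w2.pkl','wb'))
print(o['eef_pos'],o['contact_force'])
v=cv2.resize(im[60:340,180:500,::-1],None,fx=2.1,fy=2.1,interpolation=2); cv2.imwrite('pics/w2.png',v)
E
```

```text
[0.63641632 0.16310335 0.24771234] [ 0.09703083 -0.36751626 -0.30676647]
```

View pics/w2.png

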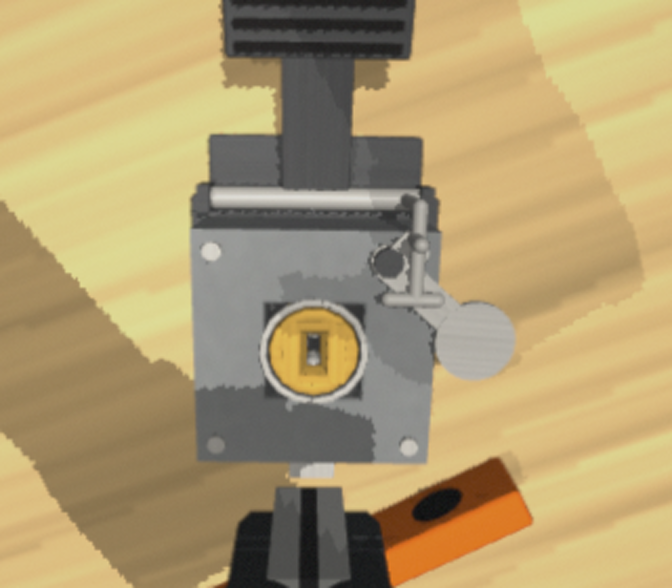

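The cover is clear of the keyway, at crop (475,340). The brass plug is at crop (314,351), and the slot runs along the image column. Now I'll compute the lock pose and check it against the top camera.

```bash
python3 - <<'E'
from h import *
from scipy.optimize import least_squares
import pickle; m,o,im=pickle.load(open('w2.pkl','rb'))
f=lambda p:(180+(p[0]+.5)/2.1-.5,60+(p[1]+.5)/2.1-.5)
print('plug',onz(m,f((314,351)),.06))
im2=bot.read_camera('top'); mt=bot.camera_model('top'); cv2.imwrite('pics/top1.png',im2[:,:,::-1])
h=cv2.cvtColor(im2,cv2.COLOR_RGB2HSV); k=cv2.inRange(h,(18,130,80),(35,255,255)); k[:200]=0;k[245:]=0;k[:,:225]=0;k[:,265:]=0
ys,xs=np.nonzero(k); print('top brass',xs.mean(),ys.mean(),len(xs),onz(mt,(xs.mean(),ys.mean()),.06), xs.min(),xs.max(),ys.min(),ys.max())
obs=np.array([f(p) for p in [(192,229),(440,232),(428,463),(197,461)]]+[f((314,351))])
L=np.array([(-.052,-.052,.058),(-.052,.052,.058),(.052,.052,.058),(.052,-.052,.058),(0,0,.06)])
def w(p):
    c,s=np.cos(p[2]),np.sin(p[2]); return np.c_[p[0]+c*L[:,0]-s*L[:,1],p[1]+s*L[:,0]+c*L[:,1],L[:,2]]
r=least_squares(lambda p:(project(m,w(p))-obs).ravel(),[.65,.16,-.34]); print(r.x,r.fun.round(1))
# brass in wrist
h=cv2.cvtColor(im,cv2.COLOR_RGB2HSV); k=cv2.inRange(h,(18,130,60),(35,255,255)); k[:200]=0;k[260:]=0;k[:,:300]=0;k[:,360:]=0
ys,xs=np.nonzero(k); print('wrist brass',onz(m,((xs.min()+xs.max())/2,(ys.min()+ys.max())/2),.06),len(xs))
# bow dark blobs & block in the top image
c=cv2.resize(im2[245:300,360:440,::-1],None,fx=8,fy=8,interpolation=2); cv2.imwrite('pics/c2.png',c)
for n in ['key','round_key','key_block']:
  for x in bot.outline_of('top',n)[:3]:
    ys,xs=np.nonzero(x['pixels']); print(n,round(x['score'],2),xs.min(),xs.max(),ys.min(),ys.max())
E
```

```text
plug [0.64739896 0.16232725 0.06      ]
top brass 239.69411764705882 221.78823529411764 170 [0.64361545 0.16247398 0.06      ] 232 248 215 228
[ 0.64807537  0.16221557 -0.34743042] [-1.1 -0.4  1.  -0.4 -0.2  0.2  0.2  0.   0.1  0.7]
wrist brass [0.64742623 0.16206881 0.06      ] 1258
key 0.64 391 406 225 238
key 0.57 381 396 269 274
key 0.49 357 390 164 205
key_block 0.85 371 427 256 289
```

Lock at about (0.647, 0.162), yaw -0.345. Now I'll look at the key from above the block.

drive_tool([
  {"hand": 0.5, "translation": [-99, -329, 0], "angular": [0, 0, -1.235]},
  {"hand": 0.5, "translation": [-99, -329, 0], "angular": [0, 0, -1.235]},
  {"hand": 0.5, "translation": [-99, -329, 0], "angular": [0, 0, -1.235]},
  {"hand": 0.5, "translation": [-99, -329, 0], "angular": [0, 0, -1.235]},
  {"hand": 0.5, "translation": [-99, -329, 0], "angular": [0, 0, -1.235]},
  {"hand": 0.5, "translation": [-99, -329, 0], "angular": [0, 0, -1.235]},
  {"hand": 0.5, "translation": [-99, -329, 0], "angular": [0, 0, -1.235]},
  {"hand": 0.5, "translation": [-99, -329, 0], "angular": [0, 0, -1.235]},
  {"hand": 0.5, "translation": [-99, -329, 0], "angular": [0, 0, -1.235]},
])

```text
t: 6.55
eef_pos: [0.538, -0.1654, 0.2473]
tool_rot: [-0.0, 0.705, 0.709, 0.0]
contact_force: [-0.8, 0.2, 0.4]
gripper_width: 0.496
grasp_force: 0.0
```

```bash
python3 - <<'E'
from h import *
o=bot.get_obs(); m=bot.camera_model('wrist'); im=bot.read_camera('wrist')
import pickle; pickle.dump((m,o,im),open('w3.pkl','wb'))
print(o['eef_pos'],o['tool_rot'],o['q'].round(2))
for n in ['key','round_key']:
  for x in bot.outline_of('wrist',n)[:3]:
    ys,xs=np.nonzero(x['pixels']); print(n,round(x['score'],2),x['position'],xs.min(),xs.max(),ys.min(),ys.max())
v=cv2.resize(im[40:340,180:500,::-1],None,fx=2,fy=2,interpolation=2); cv2.imwrite('pics/w3.png',v)
E
```

```text
[ 0.53799851 -0.16543654  0.24728849] [-1.29725434e-04  7.05377086e-01  7.08832224e-01  1.64918391e-04] [-0.3   0.33  0.62  1.86 -0.22  1.02  0.41]
key 0.87 [380.7, 110.0] 364 398 88 127
key 0.74 [326.5, 219.5] 321 332 199 241
key 0.72 [291.4, 114.7] 277 302 94 136
round_key 0.84 [325.3, 283.7] 318 330 261 309
```

View pics/w3.png

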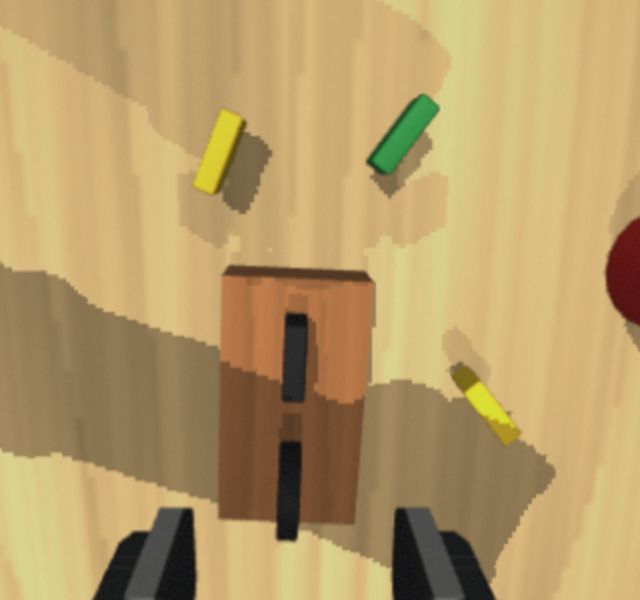

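The square-bowed key is in the nearer slot with its bow at crop (295,357), spanning rows 313 to 402. The round key is at crop (289,490). The yellow and green look-alikes are clear of the fingers.

```bash
python3 - <<'E'
from h import *
import pickle; m,o,im=pickle.load(open('w3.pkl','rb'))
f=lambda p:(180+(p[0]+.5)/2-.5,40+(p[1]+.5)/2-.5)
T=[onz(m,f(p),.078) for p in [(296,314),(294,401)]]; print(np.array(T).round(4),np.mean(T,0).round(4), np.arctan2(T[0][0]-T[1][0],T[0][1]-T[1][1]))
B=np.array([onz(m,f(p),.04) for p in [(222,275),(372,281),(355,523),(219,518)]]); print(B.round(4),B.mean(0))
d=B[0]-B[3]+B[1]-B[2]; a=np.arctan2(-d[0],d[1]); print('block yaw',a, 'slots',B.mean(0)[:2]+.031*np.array([-np.sin(a),np.cos(a)]))
E
```

```text
[[ 0.5391 -0.1445  0.078 ]
 [ 0.5384 -0.1822  0.078 ]] [ 0.5388 -0.1633  0.078 ] 0.01817144641672035
[[ 0.5052 -0.1337  0.04  ]
 [ 0.5741 -0.1362  0.04  ]
 [ 0.5699 -0.2595  0.04  ]
 [ 0.5005 -0.2569  0.04  ]] [ 0.53741368 -0.19658271  0.04      ]
block yaw -0.03642995536368909 slots [ 0.53854275 -0.16560328]
```

drive_tool([
  {"hand": 0.5, "translation": [1, 1, -55], "angular": [0, 0, -0.04]},
  {"hand": 0.5, "translation": [1, 1, -110], "angular": [0, 0, -0.04]},
  {"hand": 0.5, "translation": [1, 1, -160], "angular": [0, 0, -0.04]},
  {"hand": 0.5, "translation": [1, 1, -181], "angular": [0, 0, -0.04]},
  {"hand": 0.5, "translation": [1, 1, -181], "angular": [0, 0, -0.04]},
  {"hand": 0, "translation": [1, 1, -181], "angular": [0, 0, -0.04]},
  {"hand": 0, "translation": [1, 1, -181], "angular": [0, 0, -0.04]},
  {"hand": 0, "translation": [1, 1, -181], "angular": [0, 0, -0.04]},
  {"hand": 0, "translation": [1, 1, -181], "angular": [0, 0, -0.04]},
  {"hand": 0, "translation": [1, 1, -181], "angular": [0, 0, -0.04]},
], force=60)

```text
t: 7.95
eef_pos: [0.5396, -0.1656, 0.0677]
tool_rot: [0.001, 0.721, 0.693, 0.001]
contact_force: [-1.7, 0.4, 7.0]
gripper_width: 0.106
grasp_force: 59.8
```

drive_tool([
  {"hand": 0, "translation": [0, 0, 10], "angular": [0, 0, 0]},
  {"hand": 0, "translation": [0, 0, 25], "angular": [0, 0, 0]},
  {"hand": 0, "translation": [0, 0, 45], "angular": [0, 0, 0]},
  {"hand": 0, "translation": [0, 0, 90], "angular": [0, 0, 0]},
  {"hand": 0, "translation": [0, 0, 140], "angular": [0, 0, 0]},
  {"hand": 0, "translation": [0, 0, 140], "angular": [0, 0, 0]},
  {"hand": 0, "translation": [0, 0, 140], "angular": [0, 0, 0]},
])

```text
t: 8.82
eef_pos: [0.5385, -0.1651, 0.2065]
tool_rot: [-0.0, 0.721, 0.693, 0.0]
contact_force: [-0.4, 0.8, -1.4]
gripper_width: 0.101
grasp_force: 59.0
```

```bash
python3 - <<'E'
from h import *
o=bot.get_obs(); m=bot.camera_model('wrist'); im=bot.read_camera('wrist')
import pickle; pickle.dump((m,o,im),open('w4.pkl','wb'))
print(o['eef_pos'],o['tool_rot'],o['gripper_width'],o['grasp_force'],o['contact_force'])
v=cv2.resize(im[200:480,180:480,::-1],None,fx=2.1,fy=2.1,interpolation=2); cv2.imwrite('pics/w4.png',v)
E
```

```text
[ 0.53851065 -0.16510621  0.20646721] [-9.20961391e-05  7.20659724e-01  6.93288882e-01  2.82725910e-04] 0.10149950658205333 58.95051598548889 [-0.37394182  0.84147999 -1.4264896 ]
```

View pics/w4.png

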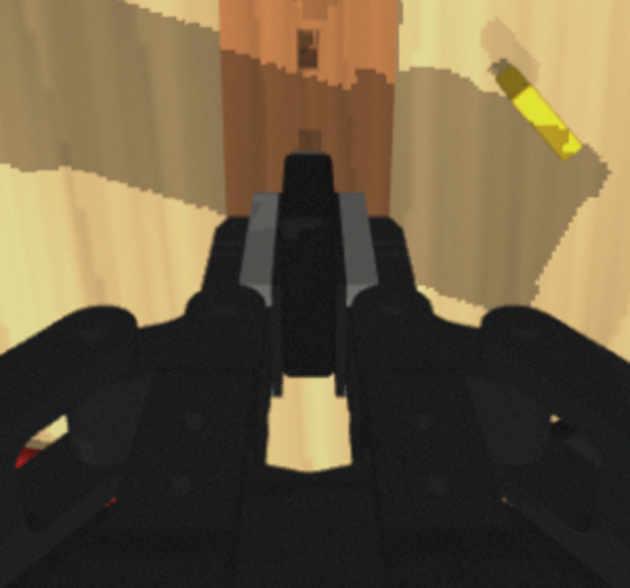

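The key is held upright with the bow centred between the pads at crop column 309. The shoulder hides the blade, as the geometry predicts. I'll check the key's offset in the hand by projection.

```bash
python3 - <<'E'
from h import *
from scipy.spatial.transform import Rotation as R
import pickle; m,o,im=pickle.load(open('w4.pkl','rb'))
q=o['tool_rot']; Rt=R.from_quat(np.r_[q[1:],q[0]]).as_matrix()
def pr(p):
    u=project(m,o['eef_pos']+Rt@np.array(p))[0]; return ((u-[180,200])*2.1).round(1)
for d in [.024,.027]:
  for n,p in dict(shoulder_bot=(.014,0,d),shoulder_top=(.014,0,d-.008),bow_bot=(.017,0,d-.008),bow_top_near=(.017,0,d-.038),bow_top_far=(-.017,0,d-.038),bladeL=(.0025,0,d+.026)).items(): print(d,n,pr(p))
g=im[200:480,325:331].mean((1,2)); print((g[60:190]).round(0).astype(int))
E
```

```text
0.024 shoulder_bot [306.4 152.7]
0.024 shoulder_top [306.3 167.8]
0.024 bow_bot [306.3 154.3]
0.024 bow_top_near [305.8 224.2]
0.024 bow_top_far [306.2 390.8]
0.024 bladeL [306.7 155. ]
0.027 shoulder_bot [306.4 147.4]
0.027 shoulder_top [306.3 162. ]
0.027 bow_bot [306.3 148.6]
0.027 bow_top_near [305.9 215.9]
0.027 bow_top_far [306.2 379.9]
0.027 bladeL [306.7 150.4]
[ 85  80  70  67  68  68  67  67  68  68  68  68  64  44  25  22  22  21
  22  21  22  21  21  22  21  22  22  21  22  21  23  22  21  22  22  22
  22  23  21  21  22  21  22  27  30  32  32  32  30  24  23  23  23  24
  25  23  23  23  22  24  25  25  22  24  24  24  23  24  24  24  23  24
  22  24  26  24  25  24  24  24  24  23  24  22  21  23  23  23  24  23
  22  24  24  23  23  24  23  23  24  24  23  23  25  24  23  23  23  22
  25  23  23  23  24  24  22  22  24  24  31  86 177 190 191 191 191 191
 191 191 191 190]
```

drive_tool([
  {"hand": 0, "translation": [108, 327, 0], "angular": [0, 0, 1.265]},
  {"hand": 0, "translation": [108, 327, 0], "angular": [0, 0, 1.265]},
  {"hand": 0, "translation": [108, 327, 0], "angular": [0, 0, 1.265]},
  {"hand": 0, "translation": [108, 327, 0], "angular": [0, 0, 1.265]},
  {"hand": 0, "translation": [108, 327, 0], "angular": [0, 0, 1.265]},
  {"hand": 0, "translation": [108, 327, 0], "angular": [0, 0, 1.265]},
  {"hand": 0, "translation": [108, 327, 0], "angular": [0, 0, 1.265]},
  {"hand": 0, "translation": [108, 327, 0], "angular": [0, 0, 1.265]},
  {"hand": 0, "translation": [108, 327, -50], "angular": [0, 0, 1.265]},
  {"hand": 0, "translation": [108, 327, -80], "angular": [0, 0, 1.265]},
  {"hand": 0, "translation": [108, 327, -80], "angular": [0, 0, 1.265]},
])

```text
t: 10.25
eef_pos: [0.6444, 0.1601, 0.1231]
tool_rot: [-0.003, 0.173, 0.985, -0.002]
contact_force: [-0.4, -0.2, 0.3]
gripper_width: 0.105
grasp_force: 58.9
```

```bash
python3 - <<'E'
from h import *
o=bot.get_obs(); m=bot.camera_model('wrist'); im=bot.read_camera('wrist')
import pickle; pickle.dump((m,o,im),open('w5.pkl','wb'))
print(o['eef_pos'],o['tool_rot'],o['q'].round(2),o['contact_force'])
v=cv2.resize(im[180:400,200:460,::-1],None,fx=2.6,fy=2.6,interpolation=2)
p=project(m,[[.6465,.162,.06]])[0]; print((p-[200,180])*2.6)
cv2.imwrite('pics/w5.png',v)
E
```

```text
[0.64437119 0.16005814 0.12308358] [-0.00294778  0.1733363   0.9848566  -0.00182241] [-0.49  0.6   0.22  1.69 -0.16  0.88  1.02] [-0.38675719 -0.19313253  0.2502427 ]
[340.54718114 235.45088733]
```

View pics/w5.png

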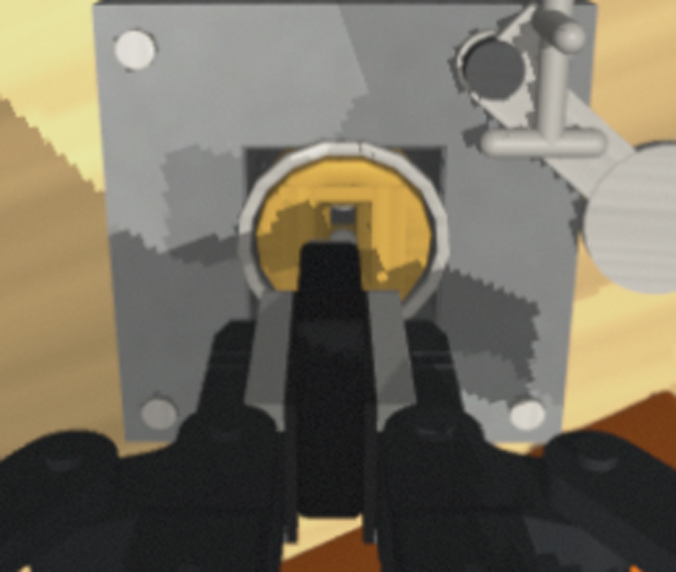

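The key (bow column about 331) sits left of the plug centre (column about 346). Part of that is because the arm hadn't settled. I'll let it settle, then measure the plug's edges numerically.

drive_tool([
  {"hand": 0, "translation": [0, 0, 0], "angular": [0, 0, 0]},
  {"hand": 0, "translation": [0, 0, 0], "angular": [0, 0, 0]},
  {"hand": 0, "translation": [0, 0, 0], "angular": [0, 0, 0]},
])

```text
t: 10.68
eef_pos: [0.6473, 0.1617, 0.1274]
tool_rot: [0.001, 0.172, 0.985, 0.0]
contact_force: [0.4, 0.7, -0.6]
gripper_width: 0.099
grasp_force: 58.9
```

```bash
cat > fit.py <<'E'
from h import *
from scipy.optimize import least_squares
from scipy.spatial.transform import Rotation as R
o=bot.get_obs(); m=bot.camera_model('wrist'); im=bot.read_camera('wrist')
q=o['tool_rot']; Rt=R.from_quat(np.r_[q[1:],q[0]]).as_matrix()
print(o['eef_pos'],q,o['contact_force'])
h=cv2.cvtColor(im,cv2.COLOR_RGB2HSV); k=cv2.inRange(h,(15,140,50),(35,255,255))
c0=project(m,[[.6465,.162,.06]])[0].astype(int)
M=np.zeros_like(k); cv2.circle(M,tuple(int(v) for v in c0),45,255,-1); k&=M
ys,xs=np.nonzero(k); hull=cv2.convexHull(np.c_[xs,ys].astype(np.int32))[:,0].astype(float)
# silhouette edge points: extreme per row / top per column, above finger rows
pts=[]
for r in range(ys.min(),ys.max()-1):
    c=xs[ys==r]
    if len(c)>3 and r<278: pts+= [(c.min()-.5,r),(c.max()+.5,r)]
for c in range(xs.min()+8,xs.max()-8):
    pts.append((c,ys[xs==c].min()-.5))
pts=np.array(pts)
P=np.array([onz(m,u,.06) for u in pts])[:,:2]
r=least_squares(lambda p:np.hypot(*(P-p[:2]).T)-p[2],[.6465,.162,.0195],loss='soft_l1',f_scale=.0005)
print('plug',r.x, np.abs(r.fun).mean(),'tool frame mm',(Rt.T@(np.r_[r.x[:2],.06]-o['eef_pos'])*1000).round(1))
cv2.imwrite('pics/fit.png',im[:,:,::-1])
E
python3 fit.py
```

```text
[0.64727446 0.16172773 0.12735779] [6.85848092e-04 1.71648613e-01 9.85157894e-01 4.56150293e-04] [ 0.3569336   0.7474063  -0.56768297]
plug [0.64725668 0.16215983 0.01890453] 0.00015504417105087335 tool frame mm [ 0.2  0.3 67.4]
```

Key and plug are aligned within half a millimetre, so I'll start the insertion.

drive_tool([
  {"hand": 0, "translation": [0, 0, -6], "angular": [0, 0, 0]},
  {"hand": 0, "translation": [0, 0, -12], "angular": [0, 0, 0]},
  {"hand": 0, "translation": [0, 0, -16], "angular": [0, 0, 0]},
  {"hand": 0, "translation": [0, 0, -19], "angular": [0, 0, 0]},
  {"hand": 0, "translation": [0, 0, -22], "angular": [0, 0, 0]},
  {"hand": 0, "translation": [0, 0, -24], "angular": [0, 0, 0]},
  {"hand": 0, "translation": [0, 0, -24], "angular": [0, 0, 0]},
], force=80)

```text
t: 11.6
eef_pos: [0.6468, 0.1615, 0.1022]
tool_rot: [-0.0, 0.172, 0.985, -0.0]
contact_force: [1.0, -0.2, -1.1]
gripper_width: 0.101
grasp_force: 82.5
```

drive_tool([
  {"hand": 0, "translation": [0, 0, -3], "angular": [0, 0, 0.04]},
  {"hand": 0, "translation": [0, 0, -5], "angular": [0, 0, -0.04]},
  {"hand": 0, "translation": [0, 0, -7], "angular": [0, 0, 0.04]},
  {"hand": 0, "translation": [0, 0, -9], "angular": [0, 0, -0.04]},
  {"hand": 0, "translation": [0, 0, -11], "angular": [0, 0, 0.04]},
  {"hand": 0, "translation": [0, 0, -12], "angular": [0, 0, -0.04]},
  {"hand": 0, "translation": [0, 0, -13], "angular": [0, 0, 0]},
  {"hand": 0, "translation": [0, 0, -13], "angular": [0, 0, 0]},
])

```text
t: 12.6
eef_pos: [0.6474, 0.1623, 0.0905]
tool_rot: [0.001, 0.17, 0.985, 0.001]
contact_force: [-1.5, 0.8, 5.6]
gripper_width: 0.1
grasp_force: 83.6
```

drive_tool([
  {"hand": 0, "translation": [0, 0, -2], "angular": [0, 0, 0.04]},
  {"hand": 0, "translation": [0, 0, -3], "angular": [0, 0, -0.04]},
  {"hand": 0, "translation": [0, 0, -4], "angular": [0, 0, 0.04]},
  {"hand": 0, "translation": [0, 0, -5], "angular": [0, 0, -0.04]},
  {"hand": 0, "translation": [0, 0, -5], "angular": [0, 0, 0]},
  {"hand": 0, "translation": [0, 0, -5], "angular": [0, 0, 0]},
])

```text
t: 13.35
eef_pos: [0.6478, 0.1622, 0.0875]
tool_rot: [0.001, 0.171, 0.985, 0.001]
contact_force: [-5.3, -0.1, 19.3]
gripper_width: 0.096
grasp_force: 85.6
```

drive_tool([
  {"hand": 0, "translation": [0, 0, -2], "angular": [0, 0, 0.05]},
  {"hand": 0, "translation": [0, 0, -2], "angular": [0, 0, -0.05]},
  {"hand": 0, "translation": [0, 0, -2], "angular": [0, 0, 0.05]},
  {"hand": 0, "translation": [0, 0, -2], "angular": [0, 0, 0]},
  {"hand": 0, "translation": [0, 0, -2], "angular": [0, 0, 0]},
], force=100)

```text
t: 13.98
eef_pos: [0.6479, 0.1621, 0.0874]
tool_rot: [0.001, 0.171, 0.985, 0.001]
contact_force: [-11.2, -1.1, 33.1]
gripper_width: 0.092
grasp_force: 101.6
```

```bash
python3 - <<'E'
from h import *
o=bot.get_obs(); m=bot.camera_model('wrist'); im=bot.read_camera('wrist'); s=bot.read_camera('scene')
print(o['eef_pos'],o['q'].round(2),o['contact_force'],o['torque'])
a=cv2.resize(im[180:480,180:480,::-1],(400,400)); b=cv2.resize(s[140:260,320:440,::-1],(400,400),interpolation=2)
cv2.imwrite('pics/w6.png',np.hstack([a,b]))
g=im[200:480,325:331].mean((1,2)); d=np.nonzero(g<40)[0]; print(d.min(),d.max(),g[170:190].round())
E
```

```text
[0.64792138 0.1621113  0.08739423] [-0.48  0.64  0.21  1.71 -0.17  0.81  1.03] [-11.19619035  -1.11608653  33.09706965] [-0.41766112  2.69715035  0.00803613]
74 279 [ 26.  26.  26.  25.  26.  26.  27.  27.  32.  64.  98. 105. 105. 107.
 119. 128. 129. 129. 128. 129.]
```

View pics/w6.png

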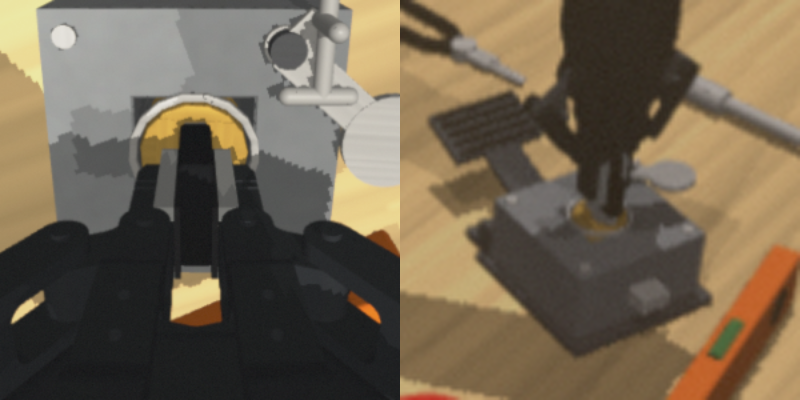

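The bow edges in the wrist image haven't moved (rows 74 and 178), so the key didn't slip in the hand. TCP z stays at 87.4 mm even at 33 N, which means it's fully home. I'll ease the push and turn clockwise.

drive_tool([
  {"hand": 0, "translation": [0, 0, 3], "angular": [0, 0, 0]},
  {"hand": 0, "translation": [0, 0, 4], "angular": [0, 0, -0.15]},
  {"hand": 0, "translation": [0, 0, 4], "angular": [0, 0, -0.3]},
  {"hand": 0, "translation": [0, 0, 4], "angular": [0, 0, -0.45]},
  {"hand": 0, "translation": [0, 0, 4], "angular": [0, 0, -0.6]},
  {"hand": 0, "translation": [0, 0, 4], "angular": [0, 0, -0.75]},
  {"hand": 0, "translation": [0, 0, 4], "angular": [0, 0, -0.9]},
  {"hand": 0, "translation": [0, 0, 4], "angular": [0, 0, -1.05]},
  {"hand": 0, "translation": [0, 0, 4], "angular": [0, 0, -1.2]},
  {"hand": 0, "translation": [0, 0, 4], "angular": [0, 0, -1.35]},
  {"hand": 0, "translation": [0, 0, 4], "angular": [0, 0, -1.45]},
  {"hand": 0, "translation": [0, 0, 4], "angular": [0, 0, -1.45]},
])

```text
t: 15.58
eef_pos: [0.6481, 0.1619, 0.0878]
tool_rot: [0.001, 0.781, 0.624, 0.001]
contact_force: [-1.0, -0.5, 7.0]
gripper_width: 0.096
grasp_force: 98.9
```

```bash
cat > st.py <<'E'
from h import *
o=bot.get_obs(); q=o['tool_rot']; a=2*np.arctan2(q[2],q[1])-np.pi/2
print(o['eef_pos'],'yangle',np.pi/2-a if 0 else round(a,3),o['contact_force'].round(1),o['torque'].round(3),o['q'].round(2),o['gripper_width'])
E
python3 st.py
```

```text
[0.64810178 0.16193074 0.08780535] yangle -0.223 [-1.  -0.5  7. ] [0.01  0.157 0.09 ] [-0.73  0.71  0.58  1.72 -0.49  0.86 -0.16] 0.09573379406708224
```

drive_tool([
  {"hand": 0, "translation": [0, 0, 0], "angular": [0, 0, -0.08]},
  {"hand": 0, "translation": [0, 0, 0], "angular": [0, 0, -0.14]},
  {"hand": 0, "translation": [0, 0, 0], "angular": [0, 0, -0.18]},
  {"hand": 0, "translation": [0, 0, 0], "angular": [0, 0, -0.18]},
  {"hand": 0, "translation": [0, 0, 0], "angular": [0, 0, -0.18]},
])

```text
t: 16.2
eef_pos: [0.6482, 0.1618, 0.0878]
tool_rot: [0.0, 0.834, 0.552, 0.001]
contact_force: [0.6, -0.5, 7.3]
gripper_width: 0.093
grasp_force: 98.7
```

```bash
python3 st.py
```

```text
[0.64818331 0.16182073 0.0878152 ] yangle -0.402 [ 0.6 -0.5  7.3] [0.016 0.128 0.137] [-0.76  0.72  0.63  1.73 -0.53  0.87 -0.3 ] 0.0929178756312277
```

drive_tool([
  {"hand": 0, "translation": [0, 0, 0], "angular": [0, 0, -0.05]},
  {"hand": 0, "translation": [0, 0, 0], "angular": [0, 0, -0.1]},
  {"hand": 0, "translation": [0, 0, 0], "angular": [0, 0, -0.1]},
  {"hand": 0, "translation": [0, 0, 0], "angular": [0, 0, -0.1]},
])

```text
t: 16.7
eef_pos: [0.6483, 0.1619, 0.0878]
tool_rot: [0.0, 0.86, 0.51, 0.002]
contact_force: [0.7, -0.2, 7.0]
gripper_width: 0.092
grasp_force: 98.7
```

```bash
python3 st.py
```

```text
[0.64830801 0.16192472 0.08783195] yangle -0.501 [ 0.7 -0.2  7. ] [-0.093  0.01   0.324] [-0.78  0.73  0.65  1.73 -0.56  0.87 -0.38] 0.09223160748566417
```

The torque jumped to 0.32 N m, so the plug is on its stop. One last look to check.

```bash
python3 - <<'E'
from h import *
s=bot.read_camera('scene'); t=bot.read_camera('top'); w=bot.read_camera('wrist')
b=lambda i:cv2.resize(i[:,:,::-1],(260,400),interpolation=2)
a=cv2.resize(s[150:250,320:420,::-1],(390,390),interpolation=2); c=cv2.resize(w[180:480,160:500,::-1],(400,390))
cv2.imwrite('pics/f.png',np.hstack([a,c]))
o=bot.get_obs(); print(o['t'],o['torque'].round(3),o['eef_pos'])
E
```

```text
16.85 [-0.05  -0.012  0.306] [0.6482758  0.16191772 0.08779201]
```

View pics/f.png

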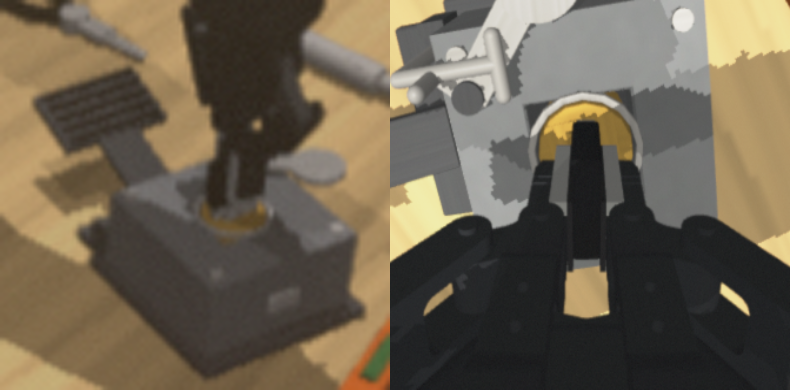

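The bolt at the back is now nearly flush with the housing (left panel, about (285,298)). The key is gripped and held turned, and the cover is still clear. I'm handing in.

```bash
python3 -c "
from station import bot
print(bot.hand_in())"
```

```text
the job is handed in; nothing more can be done
None
```

I've handed the job in at about 17 s: the treadle was pressed to its stop, the square-bowed key is fully home and turned to its stop, and the gripper is still holding it there with the bolt drawn.

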